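# Move four seed jars from the field rack to the store rack in plot order

### The arm

A 6-joint arm with a two-finger parallel gripper is mounted at the origin on the work surface. World frame = base frame: x ahead of the robot, y to its left, z up, the work surface at z = 0. Lengths are in mm, angles in rad, forces in N, time in s.
With the tool pointing down it reaches from about 350 to 975 mm from the base axis. Payload 7.1 kg.
Tool frame: the origin (TCP) lies at the very end of the fingers, on their centre line; the grasp point (between the pads) lies 19 mm behind it; z points along the fingers, x is the direction in which the jaws open and shut, and the axes are right-handed (so a half turn about z gives the same grasp; the last joint's range is limited). The gripper opens to 88 mm and grips with 3 to 60 N. Pads are 20 mm wide; open, the fingers measure 115 mm over their backs; the gripper's body (75 mm by 178 mm) begins 61 mm behind the grasp point.
Start: joints at [-1.208, 0.423, 1.63, -0, 1.089, -0.019], TCP at [232.886, -579.973, 222.675] pointing down, gripper open.
Joint ranges: [-3, 3], [-0.9, 2.11], [0.09, 2.58], [-1.31, 4.45], [0.11, 2.69], [-2.54, 2.54]. Speed limits (rad/s): [2.39, 2.39, 3.01, 3.14, 3.14, 3.14].

### API

Orientations are given as a rotation vector (axis times angle).
In Python, from workcell import ctrl gives the robot as it stands. The module is installed in compiled form; this text tells all that it offers.
- The arm moves only by the tool move_arm, never from a script. Its argument "motion" is a list of rows, each a list of 2 entries, a list of its own where there are three numbers: the shift along the tool's x, y, z normalised to -1 to 1, where 1 is 150 mm, then the turn, a rotation vector about the tool's x, y, z normalised to -1 to 1, where 1 is 60 degrees. In form: [[[x, y, z], [rx, ry, rz]], ...]. A call has exactly 5 rows; each row is the pose to reach, as a shift and turn from the pose commanded when the call began, along the tool's axes at that moment; what a row does not reach only later rows make up. A row lasts 1/8 s, in which the tool goes at most 62.5 mm and 10.7 degrees, less where a joint would pass 70% of its speed; a pose out of reach is approached as far as the arm can. A call with a number of a shift or a turn outside -1 to 1 is refused whole. A call with a gripper value outside its range is refused whole. "gripper" is the opening, from 0 (shut) to 1 (fully open), set as the call begins (left out, the last holds). The fingers move at their own pace and stop on an object; the grip force is fixed at half the most. Time passes only in rows, so rows that repeat a pose let the fingers close, or fill a call up. It gives the time, the measured TCP pose, the force and the opening at its end, in the units of the state.
- ctrl.get_obs(): the state, without advancing time (a new reading comes with each control period).
- ctrl.get_image(name): name is "scene" or "top" or "wrist"; returns a dict with "pixels" (480x640x3 uint8, red, green, blue), "camera_matrix" (3x3 intrinsics, pixels), "R" (3x3) and "t" (3): a world point X has camera coordinates R X + t; the wrist camera has in their place "mount" (4x4, takes a point from camera to tool coordinates, whose origin is the TCP and whose axes are the tool frame's). Camera axes: x right, y down, z forward; pixel columns grow to the right and rows downward; lengths in mm; the calibration is good to about 2 mm. A picture is of the moment at which its call begins: read the wrist's pose just before it. There is no depth.
- ctrl.close_job(): hands the job in, once; it reports no verdict.
Trained networks look in the newest picture that a camera, given by its name, has taken for a name from the list of things; names that differ only in an ending like _2 or _b are one class to them, and where a whole thing is asked for, a point or a joint stands for the part that bears it (a point fixed in the world has none). Each returns a list of dicts, best first, with "p" (0 to 1); they miss things now and then, are a little off and sometimes report something else, mostly with a low value. They report only what shows in the picture. A call takes as long as a camera call. They do not tell look-alikes from the thing itself.
- ctrl.boxes_of(camera, name): "location" ([x, y, z] in mm, in world coordinates, good to about 4 mm: the middle of the surface that is visible of it).
- ctrl.regions_of(camera, name): "mask" (480x640 bool, what is visible of it).
- ctrl.pinpoint(camera, name): "location" ([x, y, z] in mm, in world coordinates, good to about 4 mm: a listed point, or the origin of a listed thing).
The state is a dict: "t": time; "qpos": joint angles; "qvel": joint speeds; "joint_torque": joint torques, N m; "ee_pos": TCP position; "orientation": TCP orientation; "ft_force": force on the tool from outside, world axes, zero at the start; "moment": the same for the moment, N m; "width": finger opening in mm.
Only numpy, scipy, OpenCV 4.12 (cv2) and the standard library are available. Lean on these libraries where they do the work, as an engineer would, in place of code of your own. Each camera call takes 0.05 s, during which the arm holds its last target.

### The job

Move the four jars of seed from the wooden field rack to the empty white store rack, one to a bay, keeping their order counted from the red end: the jar in the first bay at the field rack's red end goes into the first bay at the store rack's red end, and so on along the row. Set each jar down upright on the floor of its bay and let go of it; do not drop one or tip it over. Leave the other things on the desk where they are.

Things in the scene. Friction and masses are not known exactly. Their poses are not given: they have to be found in the camera images.
- jar_yellow: Clear straight-sided jar filled with tan grain, with a yellow ribbed screw cap, loose, about 0.1 kg. Body 40 mm in diameter from 0 to 70 mm above the origin, cap 44 mm in diameter from 70 to 90 mm. Origin: centre of its underside; z is up its axis. It starts upright on the floor of a bay of the field rack.
- jar_green: Clear straight-sided jar filled with tan grain, with a green ribbed screw cap, loose, about 0.1 kg. Body 40 mm in diameter from 0 to 70 mm above the origin, cap 44 mm in diameter from 70 to 90 mm. Origin: centre of its underside; z is up its axis. It starts upright on the floor of a bay of the field rack.
- jar_blue: Clear straight-sided jar filled with tan grain, with a blue ribbed screw cap, loose, about 0.1 kg. Body 40 mm in diameter from 0 to 70 mm above the origin, cap 44 mm in diameter from 70 to 90 mm. Origin: centre of its underside; z is up its axis. It starts upright on the floor of a bay of the field rack.
- jar_black: Clear straight-sided jar filled with tan grain, with a black ribbed screw cap, loose, about 0.1 kg. Body 40 mm in diameter from 0 to 70 mm above the origin, cap 44 mm in diameter from 70 to 90 mm. Origin: centre of its underside; z is up its axis. It starts upright on the floor of a bay of the field rack.
- tag_yellow: Yellow plot tag with a small white label, 44 x 18 x 3 mm, fixed on the field rack's label ledge beside the bay in which the jar with the yellow cap starts. Origin: centre of its underside; axes parallel to the field rack's; the bay's centre lies 43 mm towards the tag's +y. The tag stays where it is.
- tag_green: Green plot tag with a small white label, 44 x 18 x 3 mm, fixed on the field rack's label ledge beside the bay in which the jar with the green cap starts. Origin: centre of its underside; axes parallel to the field rack's; the bay's centre lies 43 mm towards the tag's +y. The tag stays where it is.
- tag_blue: Blue plot tag with a small white label, 44 x 18 x 3 mm, fixed on the field rack's label ledge beside the bay in which the jar with the blue cap starts. Origin: centre of its underside; axes parallel to the field rack's; the bay's centre lies 43 mm towards the tag's +y. The tag stays where it is.
- tag_black: Black plot tag with a small white label, 44 x 18 x 3 mm, fixed on the field rack's label ledge beside the bay in which the jar with the black cap starts. Origin: centre of its underside; axes parallel to the field rack's; the bay's centre lies 43 mm towards the tag's +y. The tag stays where it is.
- field_rack: Plywood field rack, a jar in each of its four bays at the start; fixed, 264 x 64 mm. Origin: centre of underside; x along the row to the RED end panel, z up. Bays 56 mm square, centres x = +90 (first), +30, -30, -90 mm, y = 0; floors at 6 mm; walls 4 mm thick, 34 mm high; end panels 14 mm thick, 50 mm high. 22 mm label ledge on the -y side, centre y = -43, top at 25 mm, with the tags.
- store_rack: White plastic store rack, its four bays empty at the start; fixed, 264 x 64 mm. Origin: centre of underside; x along the row to the RED end panel, z up. Bays 56 mm square, centres x = +90 (first), +30, -30, -90 mm, y = 0; floors at 6 mm; walls 4 mm thick, 34 mm high; end panels 14 mm thick, 50 mm high. 22 mm label ledge on the -y side, centre y = -43, top at 25 mm, with blank paper labels.
- glue_bottle: White glue bottle with a blue cap and label, 48 mm across, 110 mm tall, loose, standing on the desk; a bystander to leave alone. Origin: centre of its underside.
- packet_box: Kraft cardboard packet box with a white band, 90 x 60 x 45 mm, loose, standing on the desk; a bystander to leave alone. Origin: centre of its underside.
- stamp: Wooden rubber stamp, base 50 x 30 mm, 64 mm tall, loose, standing on the desk; a bystander to leave alone. Origin: centre of its underside.
There are look-alikes about, which are no part of the job. Leave any turquoise look-alike of the jar_blue alone.

How it is judged:
By the outcome, as a careful person would: the job done as asked, in the order asked, and still so for the second after the job is handed in, with the robot touching nothing.
It also fails if it takes over 120 s, if anything falls off the work surface, if the arm or the gripper's body presses on something with over 40 N, if the wrist force passes 120 N, or if a joint passes its speed limit or range.

## Working session

There is one attempt and no reset: what is moved stays moved. The work goes in short steps, Python scripts to look and compute and a tool call to move; the robot and the scene stay as the last step left them, time stands still between calls to the robot, and variables do not carry over. Pictures are saved under pics/ and viewed, and the job is handed in when it is done.

Besides the shell and the picture viewer there is one more tool, called after "Call:" as a command line: name --argument value ..., lists and objects as JSON in quotes. move_arm: Moves the arm, as the interface text tells. Its arguments: {"type":"object","properties":{"motion":{"type":"array","items":{"type":"array"}},"gripper":{"type":"number"}},"required":["motion"]}

```bash
mkdir -p pics; python3 - <<'E'
from workcell import ctrl
import cv2
o=ctrl.get_obs(); print(o)
for n in ("scene","top","wrist"):
    d=ctrl.get_image(n); cv2.imwrite(f"pics/{n}0.png",d["pixels"][:,:,::-1])
    print(n,d["camera_matrix"].tolist(),d.get("R"),d.get("t"),d.get("mount"))
E
```

```text
{'t': 0.0, 'qpos': array([-1.20801645e+00,  4.23830111e-01,  1.63070329e+00, -1.69738380e-05,
        1.08860117e+00, -1.89517898e-02]), 'qvel': array([ 0.00028531,  0.00215735, -0.0009422 , -0.00047206,  0.00013622,
       -0.00121533]), 'joint_torque': array([-7.75493681e-04, -5.44634986e+01, -2.73674244e+01,  6.42200466e-02,
        2.29232985e-02, -1.28455476e-04]), 'ee_pos': array([ 232.67624954, -579.463718  ,  221.90317904]), 'orientation': array([-2.60180967e+00,  1.75917230e+00,  1.99341301e-03]), 'ft_force': array([ 0.93938782, -0.43780441, -0.3963306 ]), 'moment': array([ 0.04387488,  0.03192385, -0.02064878]), 'width': 87.77202145183273}
scene [[449.48656286483697, 0.0, 316.7692343821036], [0.0, 449.48656286483697, 241.65286181029686], [0.0, 0.0, 1.0]] [[ 0.76536332  0.64334199 -0.01816811]
 [ 0.44720375 -0.55190101 -0.70385658]
 [-0.46284749  0.53058116 -0.71010973]] [-469.69075144 -209.86365816 1424.20589809] None
top [[565.7237118617589, 0.0, 320.08808357748876], [0.0, 565.7237118617589, 234.8897989381337], [0.0, 0.0, 1.0]] [[ 0.02042441 -0.99976262  0.00758589]
 [-0.99242516 -0.02119269 -0.12100895]
 [ 0.12114099 -0.00505689 -0.99262243]] [  -4.35040008  586.01556604 1149.71634554] None
wrist [[364.5801955121623, 0.0, 318.6224219845106], [0.0, 364.5801955121623, 235.3541795246424], [0.0, 0.0, 1.0]] None None [[ 9.99999879e-01 -3.70349541e-04  3.22656226e-04 -1.17151931e-01]
 [ 2.75130680e-04  9.66501797e-01  2.56659700e-01 -6.99822575e+01]
 [-4.06901625e-04 -2.56659580e-01  9.66501782e-01 -1.62878420e+02]
 [ 0.00000000e+00  0.00000000e+00  0.00000000e+00  1.00000000e+00]]
```

View pics/scene0.png

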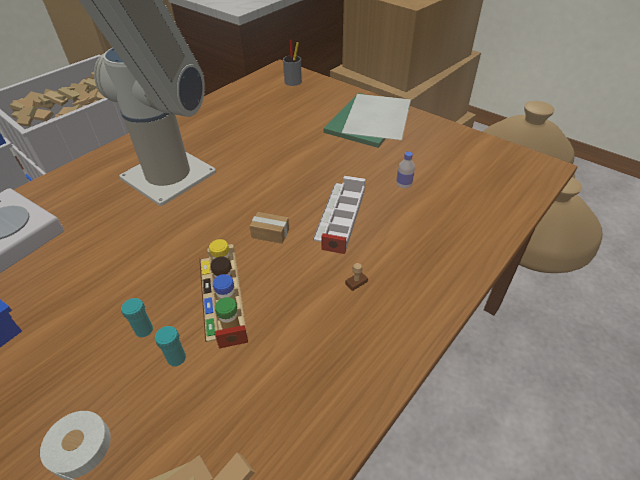

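View pics/top0.png

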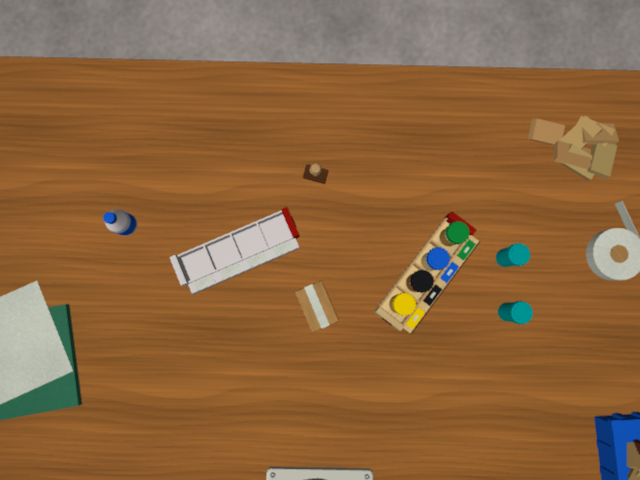

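```bash
python3 - <<'E'
from workcell import ctrl
for c in ("top","scene"):
    for n in "field_rack store_rack jar_yellow jar_green jar_blue jar_black tag_yellow tag_green tag_blue tag_black glue_bottle packet_box stamp".split():
        print(c,n,[(d["location"].round(0).tolist() if hasattr(d["location"],'round') else d["location"],round(float(d["p"]),2)) for d in ctrl.pinpoint(c,n)])
E
```

```text
top field_rack [([515.0, -207.6, -0.6], 0.56)]
top store_rack [([564.5, 187.3, -2.6], 0.83), ([538.1, -227.3, 7.6], 0.24)]
top jar_yellow [([450.3, -159.0, 5.6], 0.74)]
top jar_green [([591.4, -269.6, 8.1], 0.59)]
top jar_blue [([550.2, -389.0, 1.9], 0.92), ([537.9, -229.2, 6.8], 0.91), ([431.3, -389.1, -1.8], 0.66), ([605.4, 426.5, 4.1], 0.61)]
top jar_black [([493.5, -196.1, 3.6], 0.69)]
top tag_yellow [([414.7, -192.8, 22.4], 0.53)]
top tag_green [([559.3, -300.0, 24.6], 0.63)]
top tag_blue [([510.9, -262.0, 25.4], 0.45)]
top tag_black [([468.6, -228.7, 24.7], 0.55)]
top glue_bottle [([604.3, 429.0, 1.1], 0.67), ([452.8, -158.9, 6.2], 0.3)]
top packet_box [([438.0, 12.7, -1.8], 0.68)]
top stamp []
scene field_rack [([521.5, -209.2, -2.2], 0.73)]
scene store_rack [([563.8, 184.9, 1.0], 0.82), ([442.3, -155.7, 4.0], 0.53)]
scene jar_yellow [([441.0, -157.4, 3.5], 0.88)]
scene jar_green [([589.9, -266.0, 7.0], 0.96)]
scene jar_blue [([549.1, -385.2, 1.7], 0.73), ([537.0, -226.3, 7.5], 0.63), ([437.9, -388.8, -2.4], 0.6)]
scene jar_black [([490.6, -195.6, 1.8], 0.71)]
scene tag_yellow [([413.3, -193.4, 25.2], 0.43)]
scene tag_green []
scene tag_blue [([510.3, -265.0, 25.1], 0.62), ([602.9, 426.1, -4.1], 0.32)]
scene tag_black [([468.6, -233.4, 23.5], 0.4)]
scene glue_bottle [([604.5, 426.7, -3.6], 0.9)]
scene packet_box [([438.2, 14.7, -2.4], 0.74)]
scene stamp [([723.5, 24.0, -3.0], 0.55)]
```

```bash
cat > h.py <<'E'
import numpy as np,cv2
from workcell import ctrl
def proj(d,X):
    c=np.asarray(X,float)@np.asarray(d["R"]).T+np.asarray(d["t"]); p=c@np.asarray(d["camera_matrix"]).T
    return p[:,:2]/p[:,2:]
def back(d,uv,z):
    K=np.asarray(d["camera_matrix"]);R=np.asarray(d["R"]);t=np.asarray(d["t"])
    r=R.T@np.linalg.inv(K)@np.array([uv[0],uv[1],1.]); C=-R.T@t
    return C+r*(z-C[2])/r[2]
E
python3 - <<'E'
from h import *
d=ctrl.get_image("top");p=d["pixels"][:,:,::-1]
a=cv2.resize(p[195:305,160:310],None,fx=5,fy=5,interpolation=cv2.INTER_CUBIC)
b=cv2.resize(p[205:340,365:490],None,fx=4.4,fy=4.4,interpolation=cv2.INTER_CUBIC)
cv2.imwrite("pics/a.png",a);cv2.imwrite("pics/b.png",b)
E
```

```text
(no output)
```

View pics/a.png

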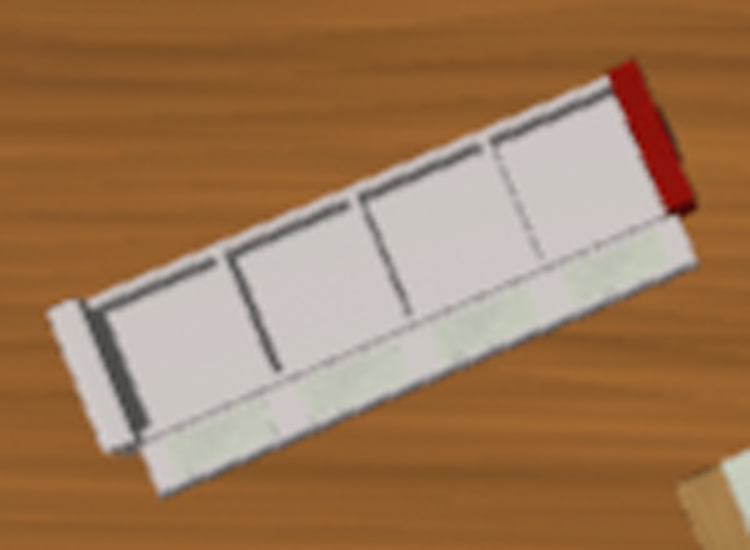

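View pics/b.png

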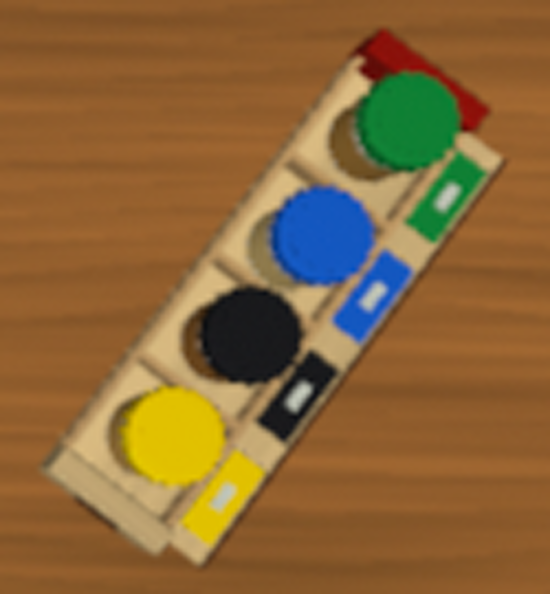

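```bash
cat > fit.py <<'E'
from h import *
from scipy.optimize import least_squares
d=ctrl.get_image("top");s=ctrl.get_image("scene")
def P(pose,L):
    c,n=np.cos(pose[2]),np.sin(pose[2]);L=np.asarray(L,float)
    return np.c_[pose[0]+c*L[:,0]-n*L[:,1],pose[1]+n*L[:,0]+c*L[:,1],L[:,2]]
L=[[132,32,50],[132,-32,50],[-132,32,50],[-132,-32,50]]
def fit(uv,L,x0):
    r=least_squares(lambda x:(proj(d,P(x,L))-uv).ravel(),x0,x_scale=[100,100,1]);return r
uvS=np.array([[634,60],[695,207],[48,312],[105,452],[697,263],[163,495]])/5+[160,195]
uvF=np.array([[383,30],[490,108],[43,465],[160,555],[505,158],[205,567]])/4.4+[365,205]
LS=L+[[125,-54,25],[-125,-54,25]]
rs=[]
for uv,x0 in((uvS,[564,187,-1.1]),(uvF,[516,-208,-.64])):
    r=fit(uv,L,x0) if 0 else least_squares(lambda x:(proj(d,P(x[:3],L+[[x[3],-54,25],[-x[3],-54,25]]))-uv).ravel(),x0+[125],x_scale=[100,100,1,10])
    print(r.x.round(3),r.fun.round(2));rs.append(r.x)
for im,nm in((d,"top"),(s,"scene")):
    v=cv2.resize(im["pixels"][:,:,::-1],None,fx=4,fy=4,interpolation=cv2.INTER_CUBIC)
    for x in rs:
        for q in ([[132,32,50],[132,-32,50],[118,-32,50],[118,32,50]],[[-132,32,50],[-132,-32,50],[-118,-32,50],[-118,32,50]]):
            cv2.polylines(v,[(proj(im,P(x,q))*4+2).astype(int)],True,(255,0,255),1)
        for cx in(90,30,-30,-90):
            cv2.polylines(v,[(proj(im,P(x,[[cx+a*28,b*28,34] for a,b in((1,1),(1,-1),(-1,-1),(-1,1))]))*4+2).astype(int)],True,(255,255,0),1)
    if nm=="top":
        cv2.imwrite("pics/o1.png",v[190*4:310*4,160*4:320*4]);cv2.imwrite("pics/o2.png",v[205*4:340*4,365*4:490*4])
    else:
        cv2.imwrite("pics/o3.png",v[170*4:260*4,300*4:380*4]);cv2.imwrite("pics/o4.png",v[230*4:350*4,190*4:260*4])
for uv in([410,121],[323,236],[251,335],[173,437]):
    print(back(d,np.array(uv)/4.4+[365,205],90).round(1))
for x in rs: print(P(x,[[c,0,6] for c in(90,30,-30,-90)]).round(1).tolist())
E
python3 fit.py; python3 -c "
import cv2,numpy as np
def pad(a,b):
    h=max(a.shape[0],b.shape[0]); f=lambda i:np.pad(i,((0,h-i.shape[0]),(0,0),(0,0)))
    return np.hstack([f(a),f(b)])
r=lambda n:cv2.imread('pics/%s.png'%n)
cv2.imwrite('pics/p2.png',pad(r('o3'),r('o4')))"
```

```text
[556.957 183.808  -1.142 121.22 ] [ 0.66  0.15  0.54 -1.22 -0.43 -0.1  -0.3   0.58 -0.12  0.54 -0.33  0.02]
[ 515.648 -213.224   -0.64   122.046] [ 0.17 -1.01  0.7  -0.05  1.04  1.11 -0.43  0.17 -0.4   0.14 -1.09 -0.4 ]
[ 590.1 -268.3   90. ]
[ 536.7 -228.4   90. ]
[ 491.4 -195.7   90. ]
[ 445.  -160.6   90. ]
[[594.4, 101.9, 6.0], [569.4, 156.5, 6.0], [544.5, 211.1, 6.0], [519.6, 265.7, 6.0]]
[[587.9, -266.9, 6.0], [539.7, -231.1, 6.0], [491.6, -195.3, 6.0], [443.4, -159.5, 6.0]]
```

View pics/o1.png

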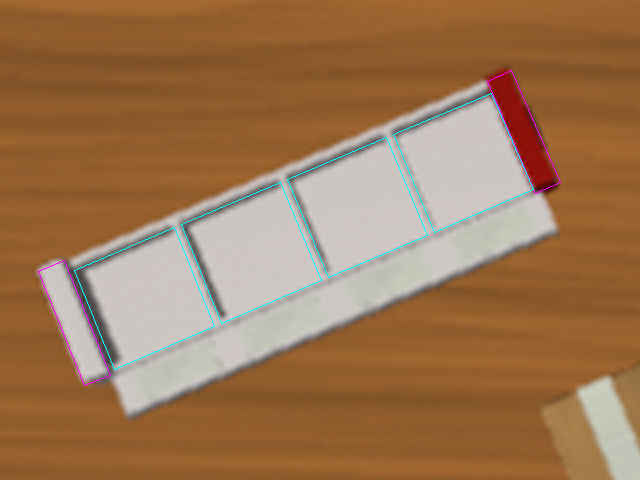

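View pics/o2.png

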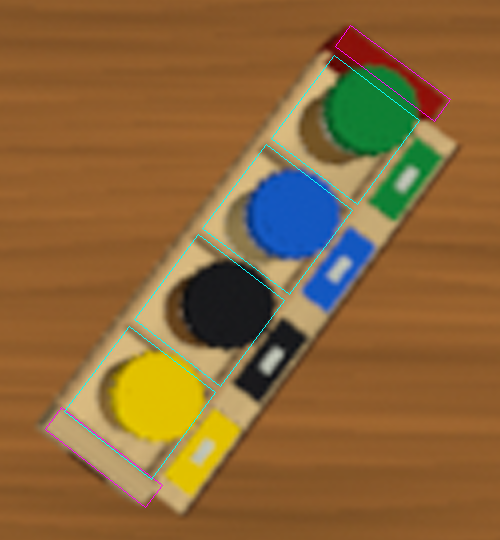

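View pics/p2.png

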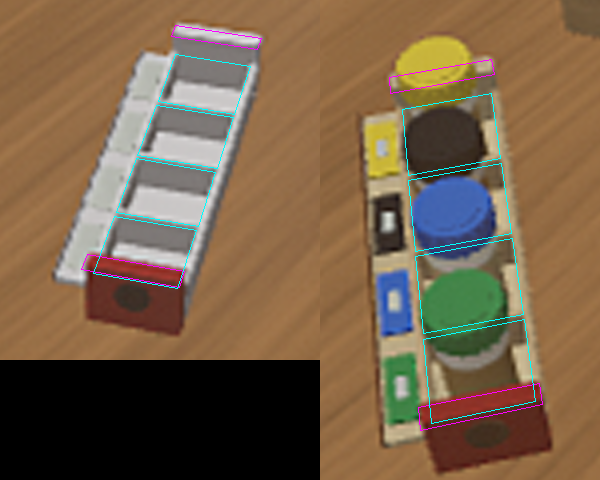

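```bash
cat > plan.py <<'E'
# usage: plan.py x y z yawdeg : rows from commanded pose in cmd.json (planned only; nothing moves)
import sys,json,numpy as np
from scipy.spatial.transform import Rotation as R
def rot(yaw): # tool z down, x at yaw
    c,s=np.cos(yaw),np.sin(yaw); return np.array([[c,s,0],[s,-c,0],[0,0,-1]])
def step(cur,tgt):
    Rc=rot(np.radians(cur[3])); d=Rc.T@(np.array(tgt[:3])-cur[:3])/150
    rz=-((tgt[3]-cur[3]))/60
    return d,rz
if __name__=="__main__":
    cur=np.array(json.load(open("cmd.json")));t=list(map(float,sys.argv[1:5]))
    n=max(np.abs(step(cur,t)[0]).max()/0.99,abs(step(cur,t)[1])/0.8,np.linalg.norm(np.array(t[:3])-cur[:3])/260); n=int(np.ceil(n-1e-6))
    print("calls",n)
    for k in range(n):
        g=cur+(np.array(t)-cur)/(n-k); d,rz=step(cur,g)
        fr=[.25,.5,.75,.93,1] 
        print("[%s]"%",".join("[[%.3f,%.3f,%.3f],[0,0,%.3f]]"%(*(d*f),rz*f) for f in fr))
        cur=g
    json.dump(list(cur),open("cmd.json","w"))
E
python3 - <<'E'
import json;from workcell import ctrl
from scipy.spatial.transform import Rotation as R;import numpy as np
m=R.from_rotvec(ctrl.get_obs()["orientation"]).as_matrix();print(m.round(4));y=np.degrees(np.arctan2(m[1,0],m[0,0]));print(y)
json.dump([232.886,-579.973,222.675,y],open("cmd.json","w"))
E
python3 plan.py 500 -230 230 53.3
```

```text
[[ 0.3726 -0.928  -0.    ]
 [-0.928  -0.3726  0.    ]
 [-0.      0.     -1.    ]]
-68.12617919275456
calls 3
[[[-0.125,-0.210,-0.004],[0,0,-0.169]],[[-0.250,-0.420,-0.008],[0,0,-0.337]],[[-0.375,-0.630,-0.012],[0,0,-0.506]],[[-0.466,-0.782,-0.015],[0,0,-0.627]],[[-0.501,-0.841,-0.016],[0,0,-0.675]]]
[[[0.041,-0.241,-0.004],[0,0,-0.169]],[[0.082,-0.482,-0.008],[0,0,-0.337]],[[0.124,-0.723,-0.012],[0,0,-0.506]],[[0.153,-0.897,-0.015],[0,0,-0.627]],[[0.165,-0.964,-0.016],[0,0,-0.675]]]
[[[0.188,-0.157,-0.004],[0,0,-0.169]],[[0.376,-0.313,-0.008],[0,0,-0.337]],[[0.564,-0.470,-0.012],[0,0,-0.506]],[[0.699,-0.583,-0.015],[0,0,-0.627]],[[0.751,-0.627,-0.016],[0,0,-0.675]]]
```

Candidates that could be mistaken (top picture): blue cap at (438,258) in the field rack vs. turquoise jars at (517,254) and (518,312), loose on the desk, and the glue bottle with its blue cap (118,222). The four in the rack are the wanted ones: green (458,233), blue (438,258), black (422,281), yellow (404,304). The crop showed this clearly.

Call:
move_arm --motion '[[[-0.125, -0.21, -0.004], [0, 0, -0.169]], [[-0.25, -0.42, -0.008], [0, 0, -0.337]], [[-0.375, -0.63, -0.012], [0, 0, -0.506]], [[-0.466, -0.782, -0.015], [0, 0, -0.627]], [[-0.501, -0.841, -0.016], [0, 0, -0.675]]]' --gripper 1

```text
t: 2.22
ee_pos: [322.7, -462.3, 225.2]
orientation: [3.052, -0.746, 0.0]
ft_force: [0.1, -0.1, -0.4]
width: 87.4
```

Call:
move_arm --motion '[[[0.041, -0.241, -0.004], [0, 0, -0.169]], [[0.082, -0.482, -0.008], [0, 0, -0.337]], [[0.124, -0.723, -0.012], [0, 0, -0.506]], [[0.153, -0.897, -0.015], [0, 0, -0.627]], [[0.165, -0.964, -0.016], [0, 0, -0.675]]]'

```text
t: 2.85
ee_pos: [411.5, -346.3, 227.6]
orientation: [3.121, 0.355, 0.0]
ft_force: [0.4, 0.3, 0.5]
width: 87.7
```

Call:
move_arm --motion '[[[0.188, -0.157, -0.004], [0, 0, -0.169]], [[0.376, -0.313, -0.008], [0, 0, -0.337]], [[0.564, -0.47, -0.012], [0, 0, -0.506]], [[0.699, -0.583, -0.015], [0, 0, -0.627]], [[0.751, -0.627, -0.016], [0, 0, -0.675]]]'

```text
t: 3.48
ee_pos: [500.3, -229.7, 229.9]
orientation: [2.806, 1.412, -0.0]
ft_force: [0.0, 0.3, -0.5]
width: 87.7
```

```bash
cat cmd.json; cat >> h.py <<'E'
from scipy.spatial.transform import Rotation as Rot
def wrist():
    o=ctrl.get_obs(); d=ctrl.get_image("wrist")
    T=np.eye(4);T[:3,:3]=Rot.from_rotvec(o["orientation"]).as_matrix();T[:3,3]=o["ee_pos"]
    W=np.linalg.inv(T@np.asarray(d["mount"])); d["R"]=W[:3,:3];d["t"]=W[:3,3]; return o,d
E
python3 - <<'E'
from h import *
o,d=wrist(); m=Rot.from_rotvec(o["orientation"]).as_matrix()
print(o["t"],o["qpos"].round(2),o["ee_pos"],np.degrees(np.arctan2(m[1,0],m[0,0])),o["width"])
cv2.imwrite("pics/w1.png",d["pixels"][:,:,::-1])
for n in "green blue black yellow".split():
    print(n,[(np.round(e["location"],1),round(e["p"],2)) for e in ctrl.pinpoint("wrist","jar_"+n)])
E
```

```text
[500.0, -230.0, 230.0, 53.3]3.475 [-0.45  0.31  1.79 -0.    1.05 -1.38] [ 500.32843901 -229.72880431  229.87280906] 53.428216902102285 87.73167821463119
green [(array([ 590. , -266.7,    6. ]), 0.71)]
blue [(array([ 548.2, -392.2,    0.8]), 0.89), (array([ 541.5, -224.9,    8.9]), 0.75), (array([ 433.4, -391.5,    1.8]), 0.72)]
black [(array([ 494.9, -196. ,    7.9]), 0.77)]
yellow [(array([ 446.1, -162.9,    4.8]), 0.7), (array([ 592.6, -261.7,   11.9]), 0.56)]
```

View pics/w1.png

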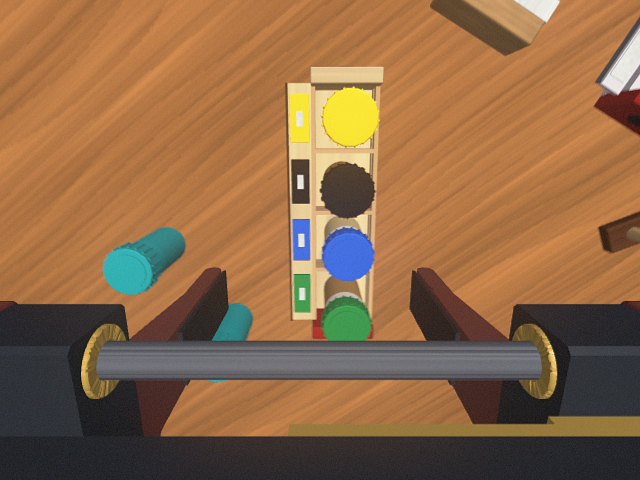

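```bash
python3 - <<'E'
from h import *
o,d=wrist()
t=ctrl.get_image("top")
tv=np.array([[410,121],[323,236],[251,335],[173,437]])/4.4+[365,205]
for n,uv,u2 in zip("gbky",((347,320),(348,256),(348,189),(350,117)),tv): print(n,back(d,uv,96).round(1),back(t,u2,96).round(1))
# rack yellow end panel corners, tags line
for uv in((311,67),(383,67)):print(back(d,uv,50).round(1))
for uv in((299.5,118),(300.5,182),(301,240.5),(302,293.5)):print(back(d,uv,28).round(1))
E
```

```text
g [ 584.4 -262.7   96. ] [ 589.3 -266.8   96. ]
b [ 535.9 -226.8   96. ] [ 536.2 -227.1   96. ]
k [ 489.3 -193.5   96. ] [ 491.1 -194.6   96. ]
y [ 444.8 -159.7   96. ] [ 445.  -159.7   96. ]
[ 391.2 -158.3   50. ]
[ 428.6 -108.3   50. ]
[ 417.  -192.1   28. ]
[ 465.8 -228.4   28. ]
[ 514.1 -264.8   28. ]
[ 561.9 -300.2   28. ]
```

```bash
python3 plan.py 588 -266 180 53.3;python3 plan.py 588 -266 65 53.3
```

```text
calls 1
[[[0.040,0.153,0.083],[0,0,-0.000]],[[0.079,0.307,0.167],[0,0,-0.000]],[[0.119,0.460,0.250],[0,0,-0.000]],[[0.147,0.571,0.310],[0,0,-0.000]],[[0.158,0.614,0.333],[0,0,-0.000]]]
calls 1
[[[0.000,0.000,0.192],[0,0,-0.000]],[[0.000,0.000,0.383],[0,0,-0.000]],[[0.000,0.000,0.575],[0,0,-0.000]],[[0.000,0.000,0.713],[0,0,-0.000]],[[0.000,0.000,0.767],[0,0,-0.000]]]
```

Call:
move_arm --motion '[[[0.04, 0.153, 0.083], [0, 0, 0]], [[0.079, 0.307, 0.167], [0, 0, 0]], [[0.119, 0.46, 0.25], [0, 0, 0]], [[0.147, 0.571, 0.31], [0, 0, 0]], [[0.158, 0.614, 0.333], [0, 0, 0]]]'

```text
t: 4.45
ee_pos: [588.0, -266.2, 179.2]
orientation: [-2.807, -1.41, 0.001]
ft_force: [-0.1, 0.6, -0.4]
width: 88.0
```

Call:
move_arm --motion '[[[0, 0, 0.192], [0, 0, 0]], [[0, 0, 0.383], [0, 0, 0]], [[0, 0, 0.575], [0, 0, 0]], [[0, 0, 0.713], [0, 0, 0]], [[0, 0, 0.767], [0, 0, 0]]]'

```text
t: 5.08
ee_pos: [587.2, -265.5, 63.9]
orientation: [-2.806, -1.41, 0.001]
ft_force: [0.6, -1.0, -0.1]
width: 87.6
```

```bash
python3 - <<'E'
from h import *
o,d=wrist();s=ctrl.get_image("scene")
print(o["ee_pos"],o["ft_force"])
a=d["pixels"][:,:,::-1];b=cv2.resize(s["pixels"][210:370,150:300,::-1],None,fx=3,fy=3)
cv2.imwrite("pics/w2.png",cv2.resize(a,(600,450)));cv2.imwrite("pics/s2.png",b)
E
```

```text
[ 587.21640786 -265.53016149   63.88536771] [ 0.5686754  -0.97095664 -0.11907274]
```

View pics/w2.png

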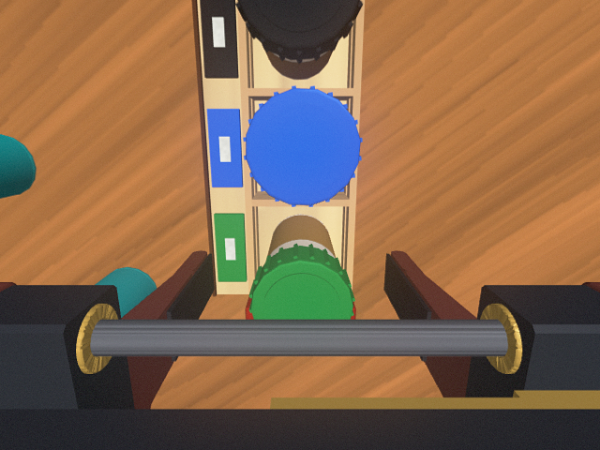

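View pics/s2.png

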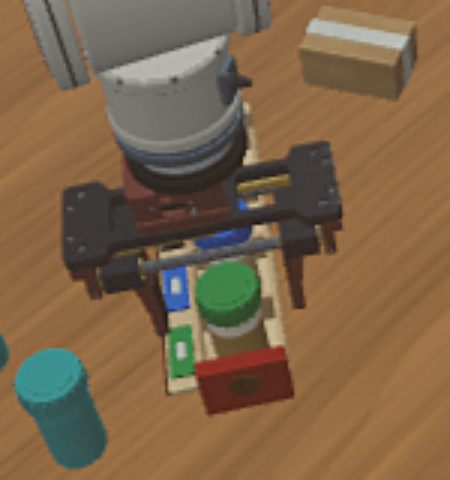

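```bash
python3 - <<'E'
from h import *
o,d=wrist();s=ctrl.get_image("scene")
print(proj(s,[[588,-266,64],[588,-266,96]]), proj(d,[[588,-266,96]]), back(s,(226.2,306),96))
print("blue",back(d,np.array((303,146))*640/600,96))
print("green rim width/row",back(d,np.array((250,305))*640/600,96),back(d,np.array((355,305))*640/600,96))
E
```

```text
[[227.4050578  313.74566893]
 [224.97387366 304.74455446]] [[318.29709606 321.55004776]] [ 592.44761295 -266.55660015   96.        ]
blue [ 537.31314449 -226.11846688   96.        ]
green rim width/row [ 577.05182556 -283.52070527   96.        ] [ 603.69317885 -247.67510515   96.        ]
```

Call:
move_arm --motion '[[[0, 0, 0], [0, 0, 0]], [[0, 0, 0], [0, 0, 0]], [[0, 0, 0], [0, 0, 0]], [[0, 0, 0], [0, 0, 0]], [[0, 0, 0], [0, 0, 0]]]' --gripper 0

```text
t: 5.9
ee_pos: [587.9, -265.7, 64.9]
orientation: [2.807, 1.411, 0.0]
ft_force: [0.2, -0.0, -0.8]
width: 43.6
```

```bash
python3 plan.py 588 -266 185 53.3;python3 plan.py 590 80 250 24.6
```

```text
calls 1
[[[0.000,0.000,-0.200],[0,0,-0.000]],[[0.000,0.000,-0.400],[0,0,-0.000]],[[0.000,0.000,-0.600],[0,0,-0.000]],[[0.000,0.000,-0.744],[0,0,-0.000]],[[0.000,0.000,-0.800],[0,0,-0.000]]]
calls 2
[[[0.232,-0.171,-0.054],[0,0,0.060]],[[0.464,-0.342,-0.108],[0,0,0.120]],[[0.697,-0.513,-0.163],[0,0,0.179]],[[0.864,-0.636,-0.202],[0,0,0.222]],[[0.929,-0.684,-0.217],[0,0,0.239]]]
[[[0.183,-0.223,-0.054],[0,0,0.060]],[[0.365,-0.446,-0.108],[0,0,0.120]],[[0.548,-0.670,-0.163],[0,0,0.179]],[[0.679,-0.830,-0.202],[0,0,0.222]],[[0.730,-0.893,-0.217],[0,0,0.239]]]
```

Call:
move_arm --motion '[[[0, 0, -0.1], [0, 0, 0]], [[0, 0, -0.3], [0, 0, 0]], [[0, 0, -0.55], [0, 0, 0]], [[0, 0, -0.74], [0, 0, 0]], [[0, 0, -0.8], [0, 0, 0]]]'

```text
t: 6.52
ee_pos: [588.9, -266.2, 187.7]
orientation: [2.804, 1.41, 0.004]
ft_force: [0.4, -0.7, -2.5]
width: 43.3
```

Call:
move_arm --motion '[[[0.232, -0.171, -0.054], [0, 0, 0.06]], [[0.464, -0.342, -0.108], [0, 0, 0.12]], [[0.697, -0.513, -0.163], [0, 0, 0.179]], [[0.864, -0.636, -0.202], [0, 0, 0.222]], [[0.929, -0.684, -0.217], [0, 0, 0.239]]]'

```text
t: 7.15
ee_pos: [588.1, -90.8, 217.2]
orientation: [-2.96, -1.051, 0.001]
ft_force: [-0.3, 0.5, -1.2]
width: 43.6
```

Call:
move_arm --motion '[[[0.183, -0.223, -0.054], [0, 0, 0.06]], [[0.365, -0.446, -0.108], [0, 0, 0.12]], [[0.548, -0.67, -0.163], [0, 0, 0.179]], [[0.679, -0.83, -0.202], [0, 0, 0.222]], [[0.73, -0.893, -0.217], [0, 0, 0.239]]]'

```text
t: 7.78
ee_pos: [588.8, 82.2, 249.6]
orientation: [-3.068, -0.673, 0.001]
ft_force: [0.4, -0.2, -0.8]
width: 43.4
```

```bash
python3 - <<'E'
from h import *
o,d=wrist();s=ctrl.get_image("scene")
print(o["ee_pos"],o["ft_force"],o["width"])
cv2.imwrite("pics/w3.png",d["pixels"][:,:,::-1])
b=cv2.resize(s["pixels"][110:260,240:400,::-1],None,fx=3,fy=3);cv2.imwrite("pics/s3.png",b)
E
```

```text
[588.80467823  82.15116385 249.64505185] [ 0.36374947 -0.15321818 -0.82750598] 43.36029733486962
```

View pics/w3.png

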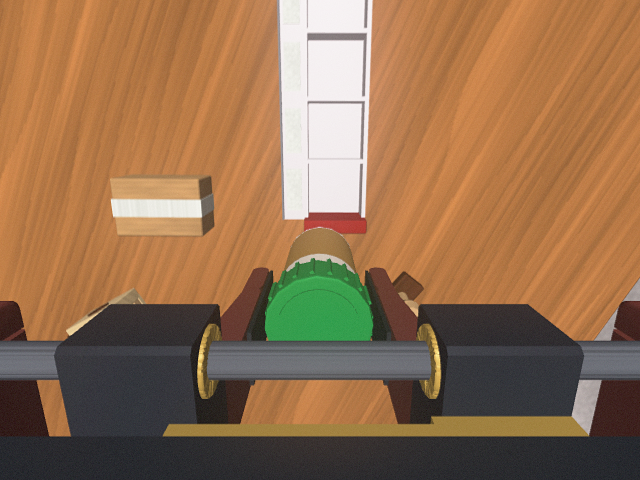

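View pics/s3.png

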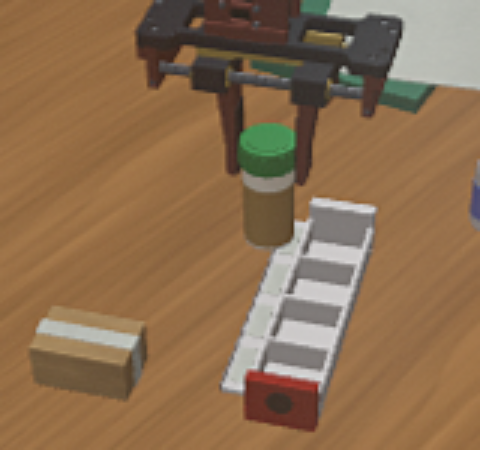

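```bash
python3 - <<'E'
from h import *
o,d=wrist()
cv2.imwrite("pics/w3z.png",cv2.resize(d["pixels"][0:245,270:390,::-1],None,fx=2.4,fy=2.4,interpolation=cv2.INTER_CUBIC)) 
x=[556.957,183.808,-1.142]
def P(pose,L):
    c,n=np.cos(pose[2]),np.sin(pose[2]);L=np.asarray(L,float)
    return np.c_[pose[0]+c*L[:,0]-n*L[:,1],pose[1]+n*L[:,0]+c*L[:,1],L[:,2]]
for nm,f in(("a",x),):
    v=cv2.resize(d["pixels"][:,:,::-1],None,fx=4,fy=4,interpolation=cv2.INTER_CUBIC)
    for cx in(90,30,-30): cv2.polylines(v,[(proj(d,P(f,[[cx+a*28,b*28,34] for a,b in((1,1),(1,-1),(-1,-1),(-1,1))]))*4+2).astype(int)],True,(255,0,0),1)
    cv2.polylines(v,[(proj(d,P(f,[[118,32,50],[132,32,50],[132,-32,50],[118,-32,50]]))*4+2).astype(int)],True,(255,0,255),1)
    cv2.imwrite("pics/w3o.png",cv2.resize(v[0:980,1080:1560],None,fx=.6,fy=.6,interpolation=cv2.INTER_AREA))
E
```

```text
(no output)
```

View pics/w3o.png

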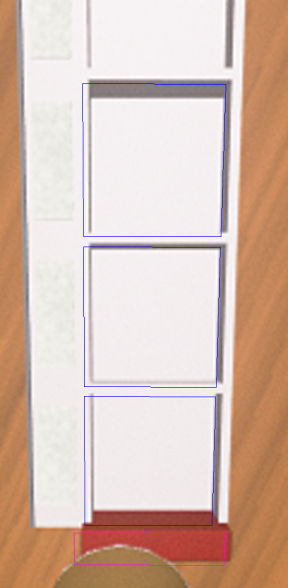

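```bash
python3 plan.py 595 105.5 165 24.6;python3 plan.py 595 105.5 65.5 24.6
```

```text
calls 1
[[[0.025,-0.035,0.142],[0,0,-0.000]],[[0.051,-0.070,0.283],[0,0,-0.000]],[[0.076,-0.106,0.425],[0,0,-0.000]],[[0.094,-0.131,0.527],[0,0,-0.000]],[[0.101,-0.141,0.567],[0,0,-0.000]]]
calls 1
[[[0.000,0.000,0.166],[0,0,-0.000]],[[0.000,0.000,0.332],[0,0,-0.000]],[[0.000,0.000,0.497],[0,0,-0.000]],[[0.000,0.000,0.617],[0,0,-0.000]],[[0.000,0.000,0.663],[0,0,-0.000]]]
```

Call:
move_arm --motion '[[[0.025, -0.035, 0.142], [0, 0, 0]], [[0.051, -0.07, 0.283], [0, 0, 0]], [[0.076, -0.106, 0.425], [0, 0, 0]], [[0.094, -0.131, 0.527], [0, 0, 0]], [[0.101, -0.141, 0.567], [0, 0, 0]]]'

```text
t: 8.55
ee_pos: [593.8, 105.5, 163.8]
orientation: [-3.069, -0.671, 0.003]
ft_force: [0.8, -1.2, -1.3]
width: 43.3
```

Call:
move_arm --motion '[[[0, 0, 0.2], [0, 0, 0]], [[0, 0, 0.4], [0, 0, 0]], [[0, 0, 0.55], [0, 0, 0]], [[0, 0, 0.63], [0, 0, 0]], [[0, 0, 0.663], [0, 0, 0]]]'

```text
t: 9.18
ee_pos: [594.4, 105.7, 65.3]
orientation: [-3.069, -0.672, 0.0]
ft_force: [0.4, 0.5, -0.8]
width: 43.4
```

```bash
python3 - <<'E'
from h import *
o,d=wrist();s=ctrl.get_image("scene")
print(o["ee_pos"],o["ft_force"],o["width"])
a=cv2.resize(d["pixels"][:,:,::-1],(480,360))
b=cv2.resize(s["pixels"][150:270,290:400,::-1],(330,360));cv2.imwrite("pics/s4.png",np.hstack([a[:,:450],b]))
E
```

```text
[594.43153233 105.71808882  65.29951806] [ 0.41812918  0.47267878 -0.76434501] 43.448281695780295
```

View pics/s4.png

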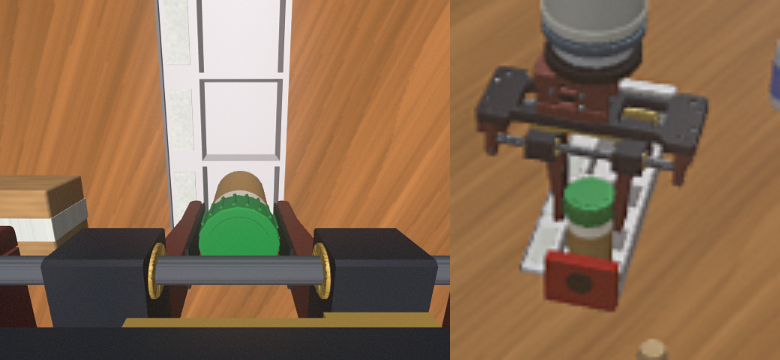

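Call:
move_arm --motion '[[[0, 0, 0], [0, 0, 0]], [[0, 0, 0], [0, 0, 0]], [[0, 0, 0], [0, 0, 0]], [[0, 0, 0], [0, 0, 0]], [[0, 0, 0], [0, 0, 0]]]' --gripper 1

```text
t: 9.9
ee_pos: [594.3, 105.9, 65.5]
orientation: [-3.069, -0.672, -0.0]
ft_force: [0.0, 0.0, 0.2]
width: 87.0
```

```bash
python3 plan.py 595 105.5 165 24.6;python3 plan.py 537 -227 180 53.3; python3 plan.py 537 -227 65 53.3; python3 plan.py 537 -227 185 53.3
```

```text
calls 1
[[[0.000,0.000,-0.166],[0,0,-0.000]],[[0.000,0.000,-0.332],[0,0,-0.000]],[[0.000,0.000,-0.497],[0,0,-0.000]],[[0.000,0.000,-0.617],[0,0,-0.000]],[[0.000,0.000,-0.663],[0,0,-0.000]]]
calls 2
[[[-0.159,0.232,-0.013],[0,0,-0.060]],[[-0.319,0.464,-0.025],[0,0,-0.120]],[[-0.478,0.695,-0.038],[0,0,-0.179]],[[-0.593,0.862,-0.047],[0,0,-0.222]],[[-0.637,0.927,-0.050],[0,0,-0.239]]]
[[[-0.212,0.185,-0.013],[0,0,-0.060]],[[-0.424,0.370,-0.025],[0,0,-0.120]],[[-0.635,0.555,-0.038],[0,0,-0.179]],[[-0.788,0.689,-0.047],[0,0,-0.222]],[[-0.847,0.740,-0.050],[0,0,-0.239]]]
calls 1
[[[0.000,0.000,0.192],[0,0,-0.000]],[[0.000,0.000,0.383],[0,0,-0.000]],[[0.000,0.000,0.575],[0,0,-0.000]],[[0.000,0.000,0.713],[0,0,-0.000]],[[0.000,0.000,0.767],[0,0,-0.000]]]
calls 1
[[[0.000,0.000,-0.200],[0,0,-0.000]],[[0.000,0.000,-0.400],[0,0,-0.000]],[[0.000,0.000,-0.600],[0,0,-0.000]],[[0.000,0.000,-0.744],[0,0,-0.000]],[[0.000,0.000,-0.800],[0,0,-0.000]]]
```

Call:
move_arm --motion '[[[0, 0, -0.1], [0, 0, 0]], [[0, 0, -0.28], [0, 0, 0]], [[0, 0, -0.47], [0, 0, 0]], [[0, 0, -0.617], [0, 0, 0]], [[0, 0, -0.663], [0, 0, 0]]]'

```text
t: 10.52
ee_pos: [595.3, 106.1, 167.3]
orientation: [3.069, 0.672, 0.006]
ft_force: [-0.8, 0.4, -0.2]
width: 88.0
```

Call:
move_arm --motion '[[[-0.159, 0.232, -0.013], [0, 0, -0.06]], [[-0.319, 0.464, -0.025], [0, 0, -0.12]], [[-0.478, 0.695, -0.038], [0, 0, -0.179]], [[-0.593, 0.862, -0.047], [0, 0, -0.222]], [[-0.637, 0.927, -0.05], [0, 0, -0.239]]]'

```text
t: 11.15
ee_pos: [564.8, -62.0, 172.2]
orientation: [-2.961, -1.048, 0.001]
ft_force: [0.9, -0.4, 0.4]
width: 87.8
```

Call:
move_arm --motion '[[[-0.212, 0.185, -0.013], [0, 0, -0.06]], [[-0.424, 0.37, -0.025], [0, 0, -0.12]], [[-0.635, 0.555, -0.038], [0, 0, -0.179]], [[-0.788, 0.689, -0.047], [0, 0, -0.222]], [[-0.847, 0.74, -0.05], [0, 0, -0.239]]]'

```text
t: 11.78
ee_pos: [536.2, -227.9, 179.7]
orientation: [-2.808, -1.409, 0.0]
ft_force: [-0.7, -0.1, 0.0]
width: 88.0
```

```bash
python3 - <<'E'
from h import *
o,d=wrist();s=ctrl.get_image("top")
print(o["ee_pos"],o["ft_force"],o["width"])
cv2.imwrite("pics/w5.png",cv2.resize(d["pixels"][:,:,::-1],(480,360)))
cv2.imwrite("pics/t5.png",cv2.resize(s["pixels"][180:340,160:500,::-1],None,fx=2,fy=2))
E
```

```text
[ 536.22106494 -227.90502552  179.70505521] [-7.16920025e-01 -1.04813036e-01  5.29025064e-04] 88.00122527085267
```

View pics/t5.png

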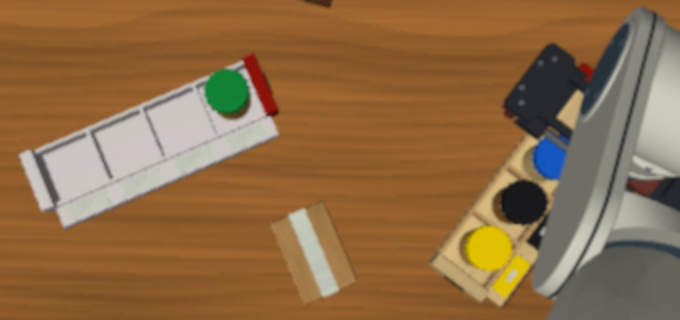

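View pics/w5.png

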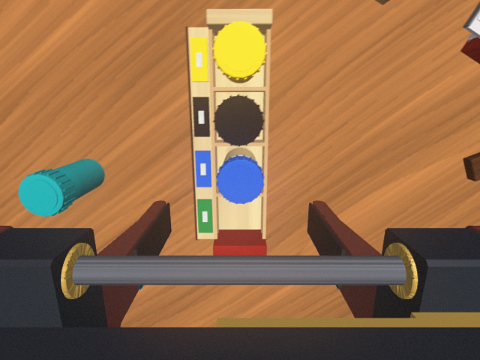

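```bash
python3 - <<'E'
from h import *
o,d=wrist()
for uv in((240,180),(239,121),(240,50)): print(back(d,np.array(uv)*4/3,96).round(1))
print(proj(d,[[537,-227,96]])*.75)
t=ctrl.get_image("top")
g=back(t,np.array((227,92))/2+[160,180],96); print(g)
E
```

```text
[ 536.2 -225.7   96. ]
[ 492.2 -194.    96. ]
[ 446.3 -158.7   96. ]
[[239.38100121 181.46907468]]
[594.44830054 101.26449108  96.        ]
```

Call:
move_arm --motion '[[[0, 0, 0.192], [0, 0, 0]], [[0, 0, 0.383], [0, 0, 0]], [[0, 0, 0.575], [0, 0, 0]], [[0, 0, 0.713], [0, 0, 0]], [[0, 0, 0.767], [0, 0, 0]]]'

```text
t: 12.6
ee_pos: [536.3, -225.0, 63.6]
orientation: [-2.804, -1.412, 0.002]
ft_force: [-0.5, -0.0, 0.7]
width: 88.0
```

Call:
move_arm --motion '[[[0, 0, 0], [0, 0, 0]], [[0, 0, 0], [0, 0, 0]], [[0, 0, 0], [0, 0, 0]], [[0, 0, 0], [0, 0, 0]], [[0, 0, 0], [0, 0, 0]]]' --gripper 0

```text
t: 13.22
ee_pos: [536.9, -226.7, 65.2]
orientation: [2.807, 1.411, 0.001]
ft_force: [-0.4, 0.4, 1.8]
width: 43.1
```

Call:
move_arm --motion '[[[0, 0, -0.1], [0, 0, 0]], [[0, 0, -0.3], [0, 0, 0]], [[0, 0, -0.55], [0, 0, 0]], [[0, 0, -0.74], [0, 0, 0]], [[0, 0, -0.8], [0, 0, 0]]]'

```text
t: 13.85
ee_pos: [537.7, -227.1, 187.5]
orientation: [2.804, 1.41, 0.004]
ft_force: [-0.4, 0.3, -0.7]
width: 43.5
```

```bash
python3 plan.py 570.8 158.8 185 24.6; python3 plan.py 570.8 158.8 65.3 24.6; python3 - <<'E'
from h import *
o,d=wrist()
print(o["ee_pos"],o["ft_force"],o["width"])
cv2.imwrite("pics/w6.png",cv2.resize(d["pixels"][:,:,::-1],(480,360)))
E
```

```text
calls 3
[[[0.183,-0.113,0.000],[0,0,0.040]],[[0.366,-0.226,0.000],[0,0,0.080]],[[0.549,-0.339,0.000],[0,0,0.120]],[[0.681,-0.420,0.000],[0,0,0.148]],[[0.732,-0.452,0.000],[0,0,0.159]]]
[[[0.162,-0.142,0.000],[0,0,0.040]],[[0.323,-0.284,0.000],[0,0,0.080]],[[0.485,-0.426,0.000],[0,0,0.120]],[[0.602,-0.528,0.000],[0,0,0.148]],[[0.647,-0.568,0.000],[0,0,0.159]]]
[[[0.136,-0.167,0.000],[0,0,0.040]],[[0.272,-0.334,0.000],[0,0,0.080]],[[0.408,-0.500,0.000],[0,0,0.120]],[[0.506,-0.620,0.000],[0,0,0.148]],[[0.544,-0.667,0.000],[0,0,0.159]]]
calls 1
[[[0.000,0.000,0.200],[0,0,-0.000]],[[0.000,0.000,0.399],[0,0,-0.000]],[[0.000,0.000,0.599],[0,0,-0.000]],[[0.000,0.000,0.742],[0,0,-0.000]],[[0.000,0.000,0.798],[0,0,-0.000]]]
[ 537.73135596 -227.09244855  187.4899106 ] [-0.41186252  0.26472047 -0.70827436] 43.47226669736019
```

View pics/w6.png

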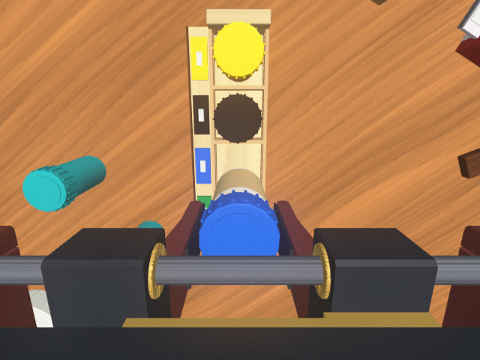

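Blue jar is held cleanly (480x360 picture: 240,225).

Call:
move_arm --motion '[[[0.183, -0.113, 0], [0, 0, 0.04]], [[0.366, -0.226, 0], [0, 0, 0.08]], [[0.549, -0.339, 0], [0, 0, 0.12]], [[0.681, -0.42, 0], [0, 0, 0.148]], [[0.732, -0.452, 0], [0, 0, 0.159]]]'

```text
t: 14.52
ee_pos: [547.2, -96.9, 183.9]
orientation: [-2.913, -1.174, 0.003]
ft_force: [-1.2, -0.1, -0.7]
width: 43.5
```

Call:
move_arm --motion '[[[0.162, -0.142, 0], [0, 0, 0.04]], [[0.323, -0.284, 0], [0, 0, 0.08]], [[0.485, -0.426, 0], [0, 0, 0.12]], [[0.602, -0.528, 0], [0, 0, 0.148]], [[0.647, -0.568, 0], [0, 0, 0.159]]]'

```text
t: 15.15
ee_pos: [558.6, 31.1, 184.3]
orientation: [-3.001, -0.928, 0.001]
ft_force: [0.3, 0.6, -0.5]
width: 43.5
```

Call:
move_arm --motion '[[[0.136, -0.167, 0], [0, 0, 0.04]], [[0.272, -0.334, 0], [0, 0, 0.08]], [[0.408, -0.5, 0], [0, 0, 0.12]], [[0.506, -0.62, 0], [0, 0, 0.148]], [[0.544, -0.667, 0], [0, 0, 0.159]]]'

```text
t: 15.78
ee_pos: [569.9, 159.4, 184.5]
orientation: [3.068, 0.674, -0.001]
ft_force: [0.2, 0.0, -0.3]
width: 43.5
```

Call:
move_arm --motion '[[[0, 0, 0.2], [0, 0, 0]], [[0, 0, 0.42], [0, 0, 0]], [[0, 0, 0.62], [0, 0, 0]], [[0, 0, 0.75], [0, 0, 0]], [[0, 0, 0.798], [0, 0, 0]]]'

```text
t: 16.4
ee_pos: [569.6, 158.5, 64.7]
orientation: [3.068, 0.673, -0.003]
ft_force: [-8.9, -3.0, 42.5]
width: 43.4
```

```bash
python3 - <<'E'
from h import *
o,d=wrist();s=ctrl.get_image("scene")
print(o["ee_pos"],o["ft_force"],o["width"])
a=cv2.resize(d["pixels"][:,:,::-1],(480,360))
b=cv2.resize(s["pixels"][150:270,290:400,::-1],(330,360));cv2.imwrite("pics/s7.png",np.hstack([a[:,:450],b]))
E
```

```text
[569.58641591 158.50068995  64.73637225] [-8.9126341  -2.95639406 42.45903883] 43.398128937547845
```

View pics/s7.png

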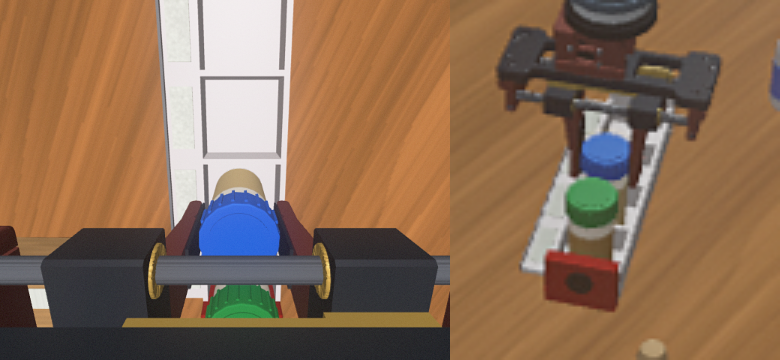

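Call:
move_arm --motion '[[[0, 0, -0.003], [0, 0, 0]], [[0, 0, -0.005], [0, 0, 0]], [[0, 0, -0.005], [0, 0, 0]], [[0, 0, -0.005], [0, 0, 0]], [[0, 0, -0.005], [0, 0, 0]]]'

```text
t: 17.12
ee_pos: [569.9, 159.3, 65.9]
orientation: [-3.069, -0.673, 0.0]
ft_force: [0.0, 0.2, -0.7]
width: 43.2
```

Call:
move_arm --motion '[[[0, 0, 0], [0, 0, 0]], [[0, 0, 0], [0, 0, 0]], [[0, 0, 0], [0, 0, 0]], [[0, 0, 0], [0, 0, 0]], [[0, 0, 0], [0, 0, 0]]]' --gripper 1

```text
t: 17.75
ee_pos: [569.9, 159.3, 65.9]
orientation: [3.069, 0.674, -0.0]
ft_force: [-0.4, 0.8, 0.8]
width: 87.1
```

```bash
python3 - <<'E'
import json;json.dump([570.8,158.8,66.05,24.6],open("cmd.json","w"))
E
python3 plan.py 570.8 158.8 170 24.6;python3 plan.py 491.5 -194 170 53.3; python3 plan.py 491.5 -194 65 53.3; python3 plan.py 491.5 -194 185 53.3;python3 plan.py 545.8 213.5 185 24.6;python3 plan.py 545.8 213.5 66 24.6
```

```text
calls 1
[[[0.000,0.000,-0.173],[0,0,-0.000]],[[0.000,0.000,-0.347],[0,0,-0.000]],[[0.000,0.000,-0.520],[0,0,-0.000]],[[0.000,0.000,-0.644],[0,0,-0.000]],[[0.000,0.000,-0.693],[0,0,-0.000]]]
calls 2
[[[-0.182,0.240,0.000],[0,0,-0.060]],[[-0.365,0.480,0.000],[0,0,-0.120]],[[-0.547,0.719,0.000],[0,0,-0.179]],[[-0.679,0.892,0.000],[0,0,-0.222]],[[-0.730,0.959,0.000],[0,0,-0.239]]]
[[[-0.236,0.187,0.000],[0,0,-0.060]],[[-0.472,0.374,0.000],[0,0,-0.120]],[[-0.709,0.561,0.000],[0,0,-0.179]],[[-0.879,0.696,0.000],[0,0,-0.222]],[[-0.945,0.748,0.000],[0,0,-0.239]]]
calls 1
[[[0.000,0.000,0.175],[0,0,-0.000]],[[0.000,0.000,0.350],[0,0,-0.000]],[[0.000,0.000,0.525],[0,0,-0.000]],[[0.000,0.000,0.651],[0,0,-0.000]],[[0.000,0.000,0.700],[0,0,-0.000]]]
calls 1
[[[0.000,0.000,-0.200],[0,0,-0.000]],[[0.000,0.000,-0.400],[0,0,-0.000]],[[0.000,0.000,-0.600],[0,0,-0.000]],[[0.000,0.000,-0.744],[0,0,-0.000]],[[0.000,0.000,-0.800],[0,0,-0.000]]]
calls 3
[[[0.200,-0.111,0.000],[0,0,0.040]],[[0.399,-0.222,0.000],[0,0,0.080]],[[0.599,-0.333,0.000],[0,0,0.120]],[[0.742,-0.413,0.000],[0,0,0.148]],[[0.798,-0.444,0.000],[0,0,0.159]]]
[[[0.178,-0.143,0.000],[0,0,0.040]],[[0.357,-0.285,0.000],[0,0,0.080]],[[0.535,-0.428,0.000],[0,0,0.120]],[[0.663,-0.531,0.000],[0,0,0.148]],[[0.713,-0.571,0.000],[0,0,0.159]]]
[[[0.152,-0.170,0.000],[0,0,0.040]],[[0.304,-0.341,0.000],[0,0,0.080]],[[0.456,-0.511,0.000],[0,0,0.120]],[[0.566,-0.634,0.000],[0,0,0.148]],[[0.608,-0.681,0.000],[0,0,0.159]]]
calls 1
[[[0.000,0.000,0.198],[0,0,-0.000]],[[0.000,0.000,0.397],[0,0,-0.000]],[[0.000,0.000,0.595],[0,0,-0.000]],[[0.000,0.000,0.738],[0,0,-0.000]],[[0.000,0.000,0.793],[0,0,-0.000]]]
```

Call:
move_arm --motion '[[[0, 0, -0.1], [0, 0, 0]], [[0, 0, -0.28], [0, 0, 0]], [[0, 0, -0.49], [0, 0, 0]], [[0, 0, -0.64], [0, 0, 0]], [[0, 0, -0.693], [0, 0, 0]]]'

```text
t: 18.38
ee_pos: [570.9, 159.5, 172.3]
orientation: [-3.068, -0.673, -0.006]
ft_force: [0.4, -0.2, 0.0]
width: 87.9
```

Call:
move_arm --motion '[[[-0.182, 0.24, 0], [0, 0, -0.06]], [[-0.365, 0.48, 0], [0, 0, -0.12]], [[-0.547, 0.719, 0], [0, 0, -0.179]], [[-0.679, 0.892, 0], [0, 0, -0.222]], [[-0.73, 0.959, 0], [0, 0, -0.239]]]'

```text
t: 19.0
ee_pos: [529.7, -18.9, 169.6]
orientation: [-2.961, -1.05, 0.002]
ft_force: [-0.2, 0.5, 0.1]
width: 87.5
```

Call:
move_arm --motion '[[[-0.236, 0.187, 0], [0, 0, -0.06]], [[-0.472, 0.374, 0], [0, 0, -0.12]], [[-0.709, 0.561, 0], [0, 0, -0.179]], [[-0.879, 0.696, 0], [0, 0, -0.222]], [[-0.945, 0.748, 0], [0, 0, -0.239]]]'

```text
t: 19.62
ee_pos: [490.6, -195.3, 169.7]
orientation: [-2.807, -1.411, 0.001]
ft_force: [0.2, 0.8, -0.6]
width: 88.1
```

```bash
python3 - <<'E'
from h import *
o,d=wrist();s=ctrl.get_image("top")
print(o["ee_pos"],o["ft_force"],o["width"])
cv2.imwrite("pics/w8.png",cv2.resize(d["pixels"][:,:,::-1],(480,360)))
cv2.imwrite("pics/t8.png",cv2.resize(s["pixels"][180:340,160:500,::-1],None,fx=2,fy=2))
print(proj(d,[[491.5,-194,96]])*.75)
E
```

```text
[ 490.61274286 -195.32104112  169.67280642] [ 0.20208212  0.80613849 -0.61235976] 88.08675513141996
[[240.6885787  184.05993004]]
```

View pics/w8.png

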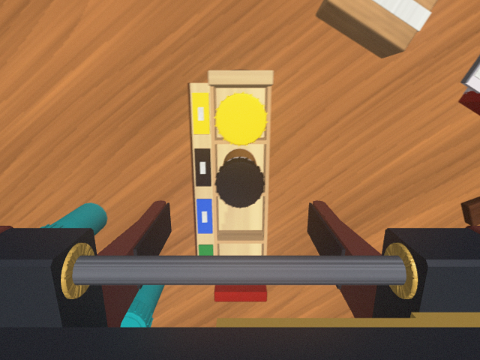

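View pics/t8.png

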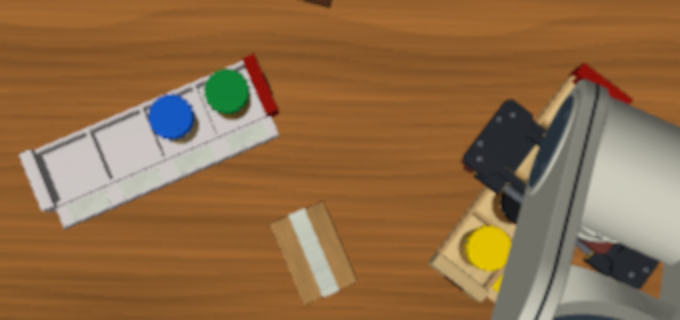

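Black cap sits where expected (240,184). Green and blue are upright in bays 1 and 2.

Call:
move_arm --motion '[[[0, 0, 0.2], [0, 0, 0]], [[0, 0, 0.45], [0, 0, 0]], [[0, 0, 0.62], [0, 0, 0]], [[0, 0, 0.7], [0, 0, 0]], [[0, 0, 0.7], [0, 0, 0]]]'

```text
t: 20.35
ee_pos: [491.2, -193.1, 64.4]
orientation: [-2.805, -1.412, 0.001]
ft_force: [-0.1, -0.1, -0.3]
width: 87.8
```

Call:
move_arm --motion '[[[0, 0, 0], [0, 0, 0]], [[0, 0, 0], [0, 0, 0]], [[0, 0, 0], [0, 0, 0]], [[0, 0, 0], [0, 0, 0]], [[0, 0, 0], [0, 0, 0]]]' --gripper 0

```text
t: 20.98
ee_pos: [491.5, -193.7, 65.0]
orientation: [2.806, 1.412, 0.0]
ft_force: [-0.2, -0.6, 2.0]
width: 43.1
```

Call:
move_arm --motion '[[[0, 0, -0.1], [0, 0, 0]], [[0, 0, -0.3], [0, 0, 0]], [[0, 0, -0.55], [0, 0, 0]], [[0, 0, -0.74], [0, 0, 0]], [[0, 0, -0.8], [0, 0, 0]]]'

```text
t: 21.6
ee_pos: [492.4, -194.1, 187.3]
orientation: [2.804, 1.411, 0.004]
ft_force: [0.2, 0.3, -0.7]
width: 43.2
```

Call:
move_arm --motion '[[[0.2, -0.111, 0], [0, 0, 0.04]], [[0.399, -0.222, 0], [0, 0, 0.08]], [[0.599, -0.333, 0], [0, 0, 0.12]], [[0.742, -0.413, 0], [0, 0, 0.148]], [[0.798, -0.444, 0], [0, 0, 0.159]]]'

```text
t: 22.22
ee_pos: [508.8, -56.7, 184.3]
orientation: [-2.913, -1.176, 0.002]
ft_force: [-0.1, -0.3, -0.5]
width: 43.6
```

Call:
move_arm --motion '[[[0.178, -0.143, 0], [0, 0, 0.04]], [[0.357, -0.285, 0], [0, 0, 0.08]], [[0.535, -0.428, 0], [0, 0, 0.12]], [[0.663, -0.531, 0], [0, 0, 0.148]], [[0.713, -0.571, 0], [0, 0, 0.159]]]'

```text
t: 22.85
ee_pos: [526.8, 78.5, 184.5]
orientation: [3.001, 0.929, -0.001]
ft_force: [-0.0, -0.3, 0.0]
width: 43.4
```

Call:
move_arm --motion '[[[0.152, -0.17, 0], [0, 0, 0.04]], [[0.304, -0.341, 0], [0, 0, 0.08]], [[0.456, -0.511, 0], [0, 0, 0.12]], [[0.566, -0.634, 0], [0, 0, 0.148]], [[0.608, -0.681, 0], [0, 0, 0.159]]]'

```text
t: 23.48
ee_pos: [544.7, 214.0, 184.6]
orientation: [3.068, 0.676, -0.001]
ft_force: [0.2, 0.0, -0.5]
width: 43.4
```

```bash
python3 - <<'E'
from h import *
o,d=wrist();s=ctrl.get_image("scene")
print(o["ee_pos"],o["ft_force"],o["width"])
a=cv2.resize(d["pixels"][:,:,::-1],(480,360))
b=cv2.resize(s["pixels"][120:270,290:400,::-1],(264,360));cv2.imwrite("pics/s9.png",np.hstack([a[:,:450],b]))
E
```

```text
[544.72615974 213.97053527 184.58986044] [ 0.22933472  0.00595509 -0.51649539] 43.41227962058704
```

View pics/s9.png

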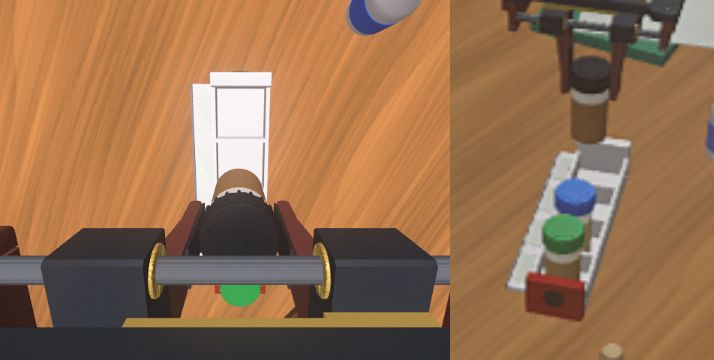

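```bash
python3 - <<'E'
from h import *
o,d=wrist()
a,b=back(d,np.array((210.5,73))*4/3,50),back(d,np.array((271.5,72.5))*4/3,50);m=(a+b)/2
print(a,b,m); u=np.array([.416,-.909,0])
for k in(222,162,102,42): print((m+u*k).round(1))
E
```

```text
[475.8968335  292.49512759  50.        ] [532.29691427 319.13550522  50.        ] [504.09687389 305.8153164   50.        ]
[596.4 104.   50. ]
[571.5 158.6  50. ]
[546.5 213.1  50. ]
[521.6 267.6  50. ]
```

Targets agree within 1 mm. Lowering slowly.

Call:
move_arm --motion '[[[0, 0, 0.2], [0, 0, 0]], [[0, 0, 0.42], [0, 0, 0]], [[0, 0, 0.62], [0, 0, 0]], [[0, 0, 0.74], [0, 0, 0]], [[0, 0, 0.77], [0, 0, 0]]]'

```text
t: 24.25
ee_pos: [544.1, 212.9, 68.5]
orientation: [3.068, 0.674, -0.003]
ft_force: [0.3, 0.0, -0.7]
width: 43.5
```

Call:
move_arm --motion '[[[0, 0, 0.006], [0, 0, 0]], [[0, 0, 0.012], [0, 0, 0]], [[0, 0, 0.018], [0, 0, 0]], [[0, 0, 0.023], [0, 0, 0]], [[0, 0, 0.023], [0, 0, 0]]]'

```text
t: 24.88
ee_pos: [544.6, 213.9, 66.1]
orientation: [-3.068, -0.675, -0.0]
ft_force: [0.1, -0.2, -0.3]
width: 43.6
```

Call:
move_arm --motion '[[[0, 0, 0.002], [0, 0, 0]], [[0, 0, 0.004], [0, 0, 0]], [[0, 0, 0.006], [0, 0, 0]], [[0, 0, 0.006], [0, 0, 0]], [[0, 0, 0.006], [0, 0, 0]]]'

```text
t: 25.5
ee_pos: [544.6, 213.8, 65.1]
orientation: [3.068, 0.675, -0.0]
ft_force: [0.0, -0.5, 0.5]
width: 43.5
```

Call:
move_arm --motion '[[[0, 0, 0], [0, 0, 0]], [[0, 0, 0], [0, 0, 0]], [[0, 0, 0], [0, 0, 0]], [[0, 0, 0], [0, 0, 0]], [[0, 0, 0], [0, 0, 0]]]' --gripper 1

```text
t: 26.12
ee_pos: [544.6, 213.8, 65.0]
orientation: [-3.068, -0.675, -0.0]
ft_force: [-0.7, -0.4, 0.4]
width: 87.1
```

```bash
python3 - <<'E'
import json;json.dump([545.8,213.5,65.15,24.6],open("cmd.json","w"))
E
python3 plan.py 545.8 213.5 170 24.6;python3 plan.py 445.5 -160 170 53.3; python3 plan.py 445.5 -160 65 53.3; python3 plan.py 445.5 -160 185 53.3;python3 plan.py 521 268 185 24.6;python3 plan.py 521 268 69 24.6
```

```text
calls 1
[[[0.000,0.000,-0.175],[0,0,-0.000]],[[0.000,0.000,-0.349],[0,0,-0.000]],[[0.000,0.000,-0.524],[0,0,-0.000]],[[0.000,0.000,-0.650],[0,0,-0.000]],[[0.000,0.000,-0.699],[0,0,-0.000]]]
calls 3
[[[-0.137,0.165,0.000],[0,0,-0.040]],[[-0.274,0.331,0.000],[0,0,-0.080]],[[-0.411,0.496,0.000],[0,0,-0.120]],[[-0.510,0.616,0.000],[0,0,-0.148]],[[-0.548,0.662,0.000],[0,0,-0.159]]]
[[[-0.163,0.140,0.000],[0,0,-0.040]],[[-0.325,0.281,0.000],[0,0,-0.080]],[[-0.488,0.421,0.000],[0,0,-0.120]],[[-0.605,0.522,0.000],[0,0,-0.148]],[[-0.651,0.562,0.000],[0,0,-0.159]]]
[[[-0.184,0.111,0.000],[0,0,-0.040]],[[-0.367,0.223,0.000],[0,0,-0.080]],[[-0.551,0.334,0.000],[0,0,-0.120]],[[-0.683,0.414,0.000],[0,0,-0.148]],[[-0.735,0.446,0.000],[0,0,-0.159]]]
calls 1
[[[0.000,0.000,0.175],[0,0,-0.000]],[[0.000,0.000,0.350],[0,0,-0.000]],[[0.000,0.000,0.525],[0,0,-0.000]],[[0.000,0.000,0.651],[0,0,-0.000]],[[0.000,0.000,0.700],[0,0,-0.000]]]
calls 1
[[[0.000,0.000,-0.200],[0,0,-0.000]],[[0.000,0.000,-0.400],[0,0,-0.000]],[[0.000,0.000,-0.600],[0,0,-0.000]],[[0.000,0.000,-0.744],[0,0,-0.000]],[[0.000,0.000,-0.800],[0,0,-0.000]]]
calls 3
[[[0.216,-0.108,0.000],[0,0,0.040]],[[0.431,-0.217,0.000],[0,0,0.080]],[[0.647,-0.325,0.000],[0,0,0.120]],[[0.802,-0.404,0.000],[0,0,0.148]],[[0.863,-0.434,0.000],[0,0,0.159]]]
[[[0.195,-0.143,0.000],[0,0,0.040]],[[0.389,-0.286,0.000],[0,0,0.080]],[[0.584,-0.428,0.000],[0,0,0.120]],[[0.724,-0.531,0.000],[0,0,0.148]],[[0.779,-0.571,0.000],[0,0,0.159]]]
[[[0.168,-0.173,0.000],[0,0,0.040]],[[0.336,-0.346,0.000],[0,0,0.080]],[[0.505,-0.520,0.000],[0,0,0.120]],[[0.626,-0.644,0.000],[0,0,0.148]],[[0.673,-0.693,0.000],[0,0,0.159]]]
calls 1
[[[0.000,0.000,0.193],[0,0,-0.000]],[[0.000,0.000,0.387],[0,0,-0.000]],[[0.000,0.000,0.580],[0,0,-0.000]],[[0.000,0.000,0.719],[0,0,-0.000]],[[0.000,0.000,0.773],[0,0,-0.000]]]
```

Call:
move_arm --motion '[[[0, 0, -0.1], [0, 0, 0]], [[0, 0, -0.28], [0, 0, 0]], [[0, 0, -0.49], [0, 0, 0]], [[0, 0, -0.65], [0, 0, 0]], [[0, 0, -0.699], [0, 0, 0]]]'

```text
t: 26.75
ee_pos: [545.6, 214.2, 172.4]
orientation: [-3.068, -0.675, -0.006]
ft_force: [0.5, 0.2, 0.3]
width: 87.3
```

Call:
move_arm --motion '[[[-0.137, 0.165, 0], [0, 0, -0.04]], [[-0.274, 0.331, 0], [0, 0, -0.08]], [[-0.411, 0.496, 0], [0, 0, -0.12]], [[-0.51, 0.616, 0], [0, 0, -0.148]], [[-0.548, 0.662, 0], [0, 0, -0.159]]]'

```text
t: 27.38
ee_pos: [511.0, 88.2, 169.6]
orientation: [-3.002, -0.926, 0.001]
ft_force: [0.1, 0.3, 0.8]
width: 87.9
```

Call:
move_arm --motion '[[[-0.163, 0.14, 0], [0, 0, -0.04]], [[-0.325, 0.281, 0], [0, 0, -0.08]], [[-0.488, 0.421, 0], [0, 0, -0.12]], [[-0.605, 0.522, 0], [0, 0, -0.148]], [[-0.651, 0.562, 0], [0, 0, -0.159]]]'

```text
t: 28.0
ee_pos: [478.5, -36.1, 169.8]
orientation: [-2.914, -1.173, 0.0]
ft_force: [-0.5, -0.0, 0.5]
width: 87.6
```

Call:
move_arm --motion '[[[-0.184, 0.111, 0], [0, 0, -0.04]], [[-0.367, 0.223, 0], [0, 0, -0.08]], [[-0.551, 0.334, 0], [0, 0, -0.12]], [[-0.683, 0.414, 0], [0, 0, -0.148]], [[-0.735, 0.446, 0], [0, 0, -0.159]]]'

```text
t: 28.62
ee_pos: [445.7, -160.6, 169.8]
orientation: [-2.807, -1.411, -0.0]
ft_force: [0.6, -0.6, 0.6]
width: 87.9
```

```bash
python3 - <<'E'
from h import *
o,d=wrist();s=ctrl.get_image("top")
print(o["ee_pos"],o["ft_force"],o["width"],proj(d,[[445.5,-160,96]])*.75)
a=cv2.resize(d["pixels"][:,:,::-1],(480,360))
b=cv2.resize(s["pixels"][195:305,160:310,::-1],(320,235));c=np.zeros((360,320,3),np.uint8);c[:235]=b
cv2.imwrite("pics/w10.png",np.hstack([a,c]))
E
```

```text
[ 445.71105971 -160.58210899  169.84011166] [ 0.64499929 -0.63353232  0.58282391] 87.93662557168074 [[239.26497569 183.49641825]]
```

View pics/w10.png

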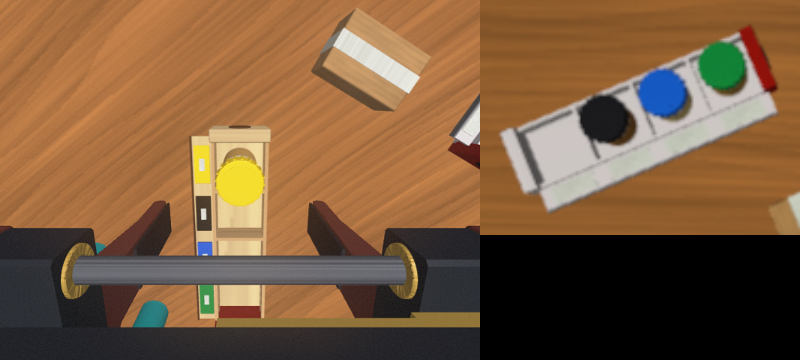

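Three jars stand upright in bays 1–3; the yellow cap sits at (240,184) as expected.

Call:
move_arm --motion '[[[0, 0, 0.2], [0, 0, 0]], [[0, 0, 0.45], [0, 0, 0]], [[0, 0, 0.62], [0, 0, 0]], [[0, 0, 0.7], [0, 0, 0]], [[0, 0, 0.7], [0, 0, 0]]]'

```text
t: 29.35
ee_pos: [445.5, -159.5, 64.5]
orientation: [-2.805, -1.413, 0.001]
ft_force: [0.3, -0.1, 0.4]
width: 88.2
```

Call:
move_arm --motion '[[[0, 0, 0], [0, 0, 0]], [[0, 0, 0], [0, 0, 0]], [[0, 0, 0], [0, 0, 0]], [[0, 0, 0], [0, 0, 0]], [[0, 0, 0], [0, 0, 0]]]' --gripper 0

```text
t: 29.98
ee_pos: [445.6, -160.2, 65.0]
orientation: [2.806, 1.412, 0.0]
ft_force: [-0.1, 0.7, 1.5]
width: 43.5
```

Call:
move_arm --motion '[[[0, 0, -0.1], [0, 0, 0]], [[0, 0, -0.3], [0, 0, 0]], [[0, 0, -0.55], [0, 0, 0]], [[0, 0, -0.74], [0, 0, 0]], [[0, 0, -0.8], [0, 0, 0]]]'

```text
t: 30.6
ee_pos: [446.4, -160.6, 187.2]
orientation: [2.804, 1.411, 0.004]
ft_force: [0.4, -0.8, -1.0]
width: 43.5
```

Call:
move_arm --motion '[[[0.216, -0.108, 0], [0, 0, 0.04]], [[0.431, -0.217, 0], [0, 0, 0.08]], [[0.647, -0.325, 0], [0, 0, 0.12]], [[0.802, -0.404, 0], [0, 0, 0.148]], [[0.863, -0.434, 0], [0, 0, 0.159]]]'

```text
t: 31.22
ee_pos: [469.9, -16.3, 184.4]
orientation: [-2.913, -1.176, 0.002]
ft_force: [-0.7, -0.5, -0.1]
width: 43.6
```

Call:
move_arm --motion '[[[0.195, -0.143, 0], [0, 0, 0.04]], [[0.389, -0.286, 0], [0, 0, 0.08]], [[0.584, -0.428, 0], [0, 0, 0.12]], [[0.724, -0.531, 0], [0, 0, 0.148]], [[0.779, -0.571, 0], [0, 0, 0.159]]]'

```text
t: 31.85
ee_pos: [495.1, 125.8, 184.5]
orientation: [3.001, 0.929, -0.001]
ft_force: [0.0, 0.2, -1.4]
width: 43.8
```

Call:
move_arm --motion '[[[0.168, -0.173, 0], [0, 0, 0.04]], [[0.336, -0.346, 0], [0, 0, 0.08]], [[0.505, -0.52, 0], [0, 0, 0.12]], [[0.626, -0.644, 0], [0, 0, 0.148]], [[0.673, -0.693, 0], [0, 0, 0.159]]]'

```text
t: 32.48
ee_pos: [520.0, 268.2, 184.5]
orientation: [3.068, 0.676, -0.001]
ft_force: [0.6, 0.0, -1.0]
width: 43.4
```

```bash
python3 - <<'E'
from h import *
o,d=wrist();s=ctrl.get_image("scene")
print(o["ee_pos"],o["ft_force"],o["width"])
a=cv2.resize(d["pixels"][:,:,::-1],(480,360))
b=cv2.resize(s["pixels"][120:270,290:400,::-1],(264,360));cv2.imwrite("pics/s11.png",np.hstack([a[:,:450],b]))
E
```

```text
[520.01980953 268.23403409 184.52296908] [ 0.56954308  0.00998109 -0.97920638] 43.41708730037456
```

View pics/s11.png

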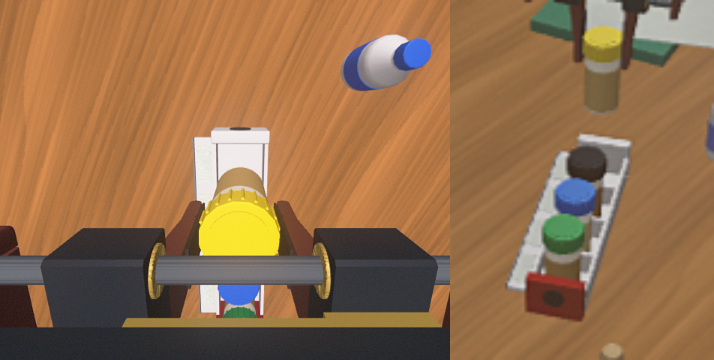

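Call:
move_arm --motion '[[[0, 0, 0.2], [0, 0, 0]], [[0, 0, 0.42], [0, 0, 0]], [[0, 0, 0.62], [0, 0, 0]], [[0, 0, 0.74], [0, 0, 0]], [[0, 0, 0.773], [0, 0, 0]]]'

```text
t: 33.2
ee_pos: [519.4, 267.1, 68.1]
orientation: [3.068, 0.674, -0.003]
ft_force: [0.0, -1.4, -1.2]
width: 43.5
```

Call:
move_arm --motion '[[[0, 0, 0.006], [0, 0, 0]], [[0, 0, 0.013], [0, 0, 0]], [[0, 0, 0.02], [0, 0, 0]], [[0, 0, 0.025], [0, 0, 0]], [[0, 0, 0.025], [0, 0, 0]]]'

```text
t: 33.83
ee_pos: [519.9, 268.2, 65.3]
orientation: [-3.068, -0.675, -0.0]
ft_force: [-0.2, -0.0, 0.1]
width: 44.0
```

Call:
move_arm --motion '[[[0, 0, 0], [0, 0, 0]], [[0, 0, 0], [0, 0, 0]], [[0, 0, 0], [0, 0, 0]], [[0, 0, 0], [0, 0, 0]], [[0, 0, 0], [0, 0, 0]]]' --gripper 1

```text
t: 34.45
ee_pos: [519.8, 268.1, 65.1]
orientation: [3.068, 0.675, -0.0]
ft_force: [-0.0, -0.7, -0.6]
width: 87.2
```

Call:
move_arm --motion '[[[0, 0, -0.1], [0, 0, 0]], [[0, 0, -0.28], [0, 0, 0]], [[0, 0, -0.5], [0, 0, 0]], [[0, 0, -0.75], [0, 0, 0]], [[0, 0, -0.95], [0, 0, 0]]]'

```text
t: 35.08
ee_pos: [520.2, 268.2, 210.4]
orientation: [-3.068, -0.675, -0.003]
ft_force: [0.4, 0.7, 0.6]
width: 87.8
```

Call:
move_arm --motion '[[[-0.2, 0, 0], [0, 0, 0]], [[-0.4, 0, 0], [0, 0, 0]], [[-0.6, 0, 0], [0, 0, 0]], [[-0.8, 0, 0], [0, 0, 0]], [[-0.8, 0, 0], [0, 0, 0]]]'

```text
t: 35.7
ee_pos: [409.6, 217.1, 208.5]
orientation: [-3.068, -0.675, -0.0]
ft_force: [0.8, -1.1, 0.6]
width: 87.5
```

```bash
python3 - <<'E'
from h import *
o=ctrl.get_obs();s=ctrl.get_image("scene");t=ctrl.get_image("top")
print(o["t"],o["ee_pos"],o["qvel"].round(3),o["width"])
a=cv2.resize(s["pixels"][120:270,290:400,::-1],(293,400));b=cv2.resize(t["pixels"][170:340,90:330,::-1],(500,354));c=np.zeros((400,500,3),np.uint8);c[:354]=b
cv2.imwrite("pics/f.png",np.hstack([a,c]))
cv2.imwrite("pics/ft.png",t["pixels"][:,:,::-1])
for n in "green blue black yellow".split():
  for c in("top","scene"): print(n,c,[(np.round(e["location"],0).tolist(),round(e["p"],2)) for e in ctrl.pinpoint(c,"jar_"+n)])
E
```

```text
35.7 [409.59503363 217.12828037 208.54638115] [-0.001  0.034 -0.065 -0.001 -0.015  0.   ] 87.48165250420924
green top [([599.0, 107.0, 10.0], 0.75)]
green scene [([596.0, 103.0, 12.0], 0.72)]
blue top [([434.0, -391.0, -3.0], 0.75), ([549.0, -390.0, 2.0], 0.67), ([571.0, 158.0, 9.0], 0.61)]
blue scene [([436.0, -388.0, -1.0], 0.93), ([566.0, 160.0, 8.0], 0.8), ([549.0, -388.0, -2.0], 0.56)]
black top [([549.0, 213.0, 5.0], 0.57), ([597.0, 105.0, 8.0], 0.21)]
black scene [([542.0, 213.0, 3.0], 0.81)]
yellow top [([526.0, 267.0, 4.0], 0.75)]
yellow scene [([519.0, 272.0, 3.0], 0.54)]
```

View pics/f.png

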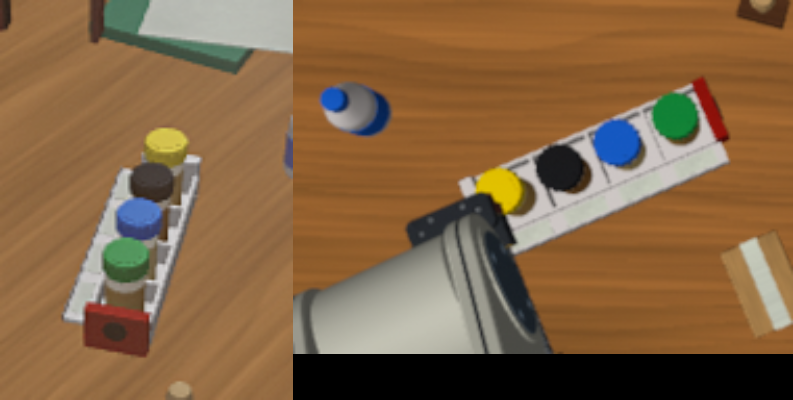

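View pics/ft.png

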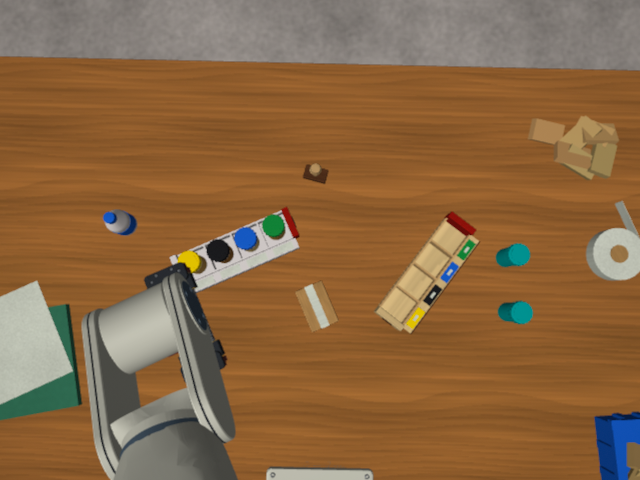

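All four jars stand upright in the right order, and the bystanders have not moved.

```bash
python3 -c "
from workcell import ctrl
print(ctrl.close_job())"
```

```text
the job is handed in; nothing more can be done
None
```

All four jars are in the store rack, in order from the red end: green, blue, black, yellow. I handed the job in at about 36 s on the robot's clock; no verdict was reported.

- **Final pictures:** in the last top and scene views every jar stands upright in its own bay, released, with the gripper raised clear. The field rack is empty. The glue bottle, packet box, stamp and turquoise look-alikes are where they were.
- **Positions:** the network's estimates for the placed jars were within about 6 mm of the bay centres, with about 8 mm of room each side. The jars in the pictures looked well centred.
- **One disagreement:** my first fit of the store rack from the top camera was about 3 mm off the wrist camera's view. I used the wrist-camera values, and a later check agreed within 1 mm.
- **One bad reading:** the blue jar came down on its bay floor with about 42 N at the wrist, against the 120 N wrist limit. The jar was doing the pressing, not the arm or gripper body, so I don't think the 40 N limit applies. I raised it about 0.75 mm, saw the force fall to zero, and let go. The other three showed 1 N or less just before release.

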